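Find the full tin of filler by its weight

ROBOT

A 6-joint arm with a two-finger parallel gripper is mounted at the origin on the work surface. World frame = base frame: x ahead of the robot, y to its left, z up, the work surface at z = 0. Lengths are in m, angles in rad, forces in N, time in s.
With the tool pointing down it reaches from about 0.325 to 0.85 m from the base axis. Payload 4.4 kg.
Tool frame: the origin (TCP) lies on the centre line of the jaws, within the pads' length; the fingertips stand 22 mm ahead of it and the grasp point (between the pads) lies 3 mm ahead of it (env.finger_overhang is the distance from the TCP to the fingertips, in m); z points along the fingers, y is the line along which they close (so a half turn about z gives the same grasp; the last joint's range is limited). The gripper opens to 94 mm and grips with 3 to 60 N. Pads are 16 mm wide; open, the fingers measure 119 mm over their backs; the gripper's body (75 mm by 177 mm) begins 78 mm behind the grasp point.
Start: joints at [-0.15, 0.207, 1.542, -0, 1.393, -0.15], TCP at [0.575, -0, 0.227] pointing down, gripper open.
Joint ranges: [-2.73, 2.73], [-0.86, 2.22], [0.23, 2.46], [-1.11, 4.25], [0.08, 2.63], [-2.82, 2.82]. Speed limits (rad/s): [2.79, 2.79, 3.14, 3.14, 3.14, 3.14].

INTERFACE

Orientations are given as a unit quaternion [x, y, z, w].
In Python, from cell import env gives the robot as it stands.
- The arm moves only by the tool jog_arm, never from a script. Its argument "series" is a list of rows, each a list of 6 numbers: the shift along the tool's x, y, z scaled (see below), then the turn, a rotation vector about the tool's x, y, z scaled (see below). In form: [[x, y, z, wx, wy, wz], ...]. A call has 1 to 8 rows; each row is the pose to reach, as a shift and turn from the pose commanded when the call began, along the tool's axes at that moment, turning the shorter way round; what a row does not reach only later rows make up. The controller multiplies each number of a shift by 0.8 m and each number of a turn by 360 degrees. A row lasts 1/12 s, in which the tool goes at most 41.7 mm and 7.16 degrees, less where a joint would pass 70% of its speed; a pose out of reach is approached as far as the arm can. A call with a number of a shift or a turn outside -1 to 1 is refused whole. A call with a gripper value outside its range is refused whole. "hand" is the opening, from -1 (shut) to 1 (fully open), set as the call begins (left out, the last holds). The fingers move at their own pace and stop on an object; "newtons" is the grip in N (left out, the last holds). Time passes only in rows, so rows that repeat a pose let the fingers close. It gives the time, the measured TCP pose, the force, the opening and the grip force at its end, in the units of the state.
- env.get_state(): the state, without advancing time (a new reading comes with each control period).
- env.grab_frame(name): name is "scene" or "side" or "wrist"; returns a dict with "image" (420x560x3 uint8, red, green, blue), "camera_matrix" (3x3 intrinsics, pixels), "xyz" and "attitude" of the camera in the world. Camera axes: x right, y up, looking along -z (the intrinsics and any distortion apply to the point x, -y, -z); pixel columns grow to the right and rows downward; lengths in m; the calibration is good to about 2 mm. A picture is of the moment at which its call begins. There is no depth.
- env.hand_in(): hands the job in; it is judged then, once.
Trained networks look in the newest picture that a camera, given by its name, has taken for a name from the list of things; names that differ only in an ending like _2 or _b are one class to them, and where a whole thing is asked for, a point or a joint stands for the part that bears it (a point fixed in the world has none). Each returns a list of dicts, best first, with "confidence" (0 to 1); they miss things now and then, are a little off and sometimes report something else, mostly with a low value. They report only what shows in the picture. A call takes as long as a camera call.
- env.outline_of(query, camera): "mask" (420x560 bool, what is visible of it) and "box" ([left, top, right, bottom] in pixels, round what is visible of it).
The state is a dict: "time": time; "q": joint angles; "qd": joint speeds; "joint_torque": joint torques, N m; "tool_pos": TCP position; "orientation": TCP orientation; "contact_force": force on the tool from outside, world axes, zero at the start; "moment": the same for the moment, N m; "grip_width": finger opening in m; "grip_force": force on a finger pad.
Only numpy, scipy, OpenCV 4.12 (cv2) and the standard library are available. Lean on these libraries where they do the work, as an engineer would, in place of code of your own. Each camera call takes 0.05 s, during which the arm holds its last target. There are 200 camera calls.

TASK

One of the three identical filler tins on the cutting mat is still full and the other two have been started; the lids are shut, so heft each tin to tell which is the heaviest. Stand the two lighter tins upright in the shallow steel tray, and finish with the heaviest one in the gripper, held up level above the middle part of the mat, at least 10 cm clear of it: the program ends while still holding it there. Set tins down rather than dropping or tipping them, and leave everything else on the bench where it is.

Things in the scene. Friction and masses are not known exactly. Their poses are not given: they have to be found in the camera images.
- tin_a_center (a point): centre (half-way up, on the axis) of one of three outwardly identical closed round steel tins of filler: ochre label, bright lever lid, 58 mm diameter, 72 mm high, upright; z along its axis. At the start it stands on the cutting mat. Which letter is in which place changes from start to start. Hidden weight: 0.12 to 0.5 kg (the full one 0.43 kg or more, the started ones 0.28 kg or less, so the heaviest is at least 0.15 kg heavier than either of the others)
- tin_b_center (a point): as tin_a, another of the three identical tins
- tin_c_center (a point): as tin_a, another of the three identical tins
- tray_in (a point): centre of the inner floor of the shallow open steel tray, a fixed thing standing on the mat: 300 mm long (its x axis) by 130 mm wide (its y axis) by 18 mm high outside, walls and floor 3 mm thick, so the floor lies 3 mm above the mat; it has room for all three tins in a row along its x axis, 95 mm apart
- tray: the same tray; origin at the centre of its underside, axes as tray_in
- cutting_mat: green cutting mat with a pale grid, fixed, 600 x 900 mm, 3 mm thick; origin at the centre of its underside, its top 3 mm above the bench top (z = 0.003)
- sprue: bystander: olive plastic kit sprue lying flat, 185 x 265 x 5 mm (x, y, z), small parts up to 12 mm high; origin at the centre of its underside
- turret_ring: bystander: grey plastic ring lying flat, 100 mm outside, 78 mm inside diameter, 12 mm high; origin at the centre of its underside
- cement_bottle: bystander: amber glass cement bottle with a green cap, 38 mm diameter, 85 mm high; origin at the centre of its underside
- paint_pot: bystander: small olive paint pot with a black cap, 34 mm diameter, 36 mm high; origin at the centre of its underside
- brush_mug: bystander: white mug without handle, 72 mm diameter, 88 mm high, holding five brushes that reach up to 225 mm; origin at the centre of its underside
- hobby_knife: bystander: hobby knife lying flat, 146 mm long along its x axis (70 mm behind its origin, 76 mm ahead), 9 mm thick; origin on its underside
- model_turret: bystander: olive model tank turret, 100 x 85 x 54 mm, with a gun barrel along -x that reaches 188 mm from its origin at 22 mm height; origin at the centre of its underside

How it is judged:
On the way:
1. a first tin is picked up and hefted clear of the mat (((height (world z) of tin_a_center above 0.07 m and contact force between tin_a and the fingers above 0.5 N) or (height (world z) of tin_b_center above 0.07 m and contact force between tin_b and the fingers above 0.5 N) or (height (world z) of tin_c_center above 0.07 m and contact force between tin_c and the fingers above 0.5 N))), for 0.1 s.
At the end, for the whole second after the job is handed in: Both lighter tins stand upright (0.1 rad) on the tray floor, let go, at rest, each pressing on it with under 3.5 N (the full tin: over 4.2 N); the heaviest is held still by the fingers alone, within 0.25 rad of upright, underside 90 mm or more above the mat and within 0.4 m of its centre (((x of tin_a_center in the frame of tray_in between -0.125 and 0.125 m and y of tin_a_center in the frame of tray_in between -0.04 and 0.04 m and z of tin_a_center in the frame of tray_in between 0.031 and 0.041 m and angle between tin_a_center's own z axis and vertical below 0.1 rad and contact force between tin_a and tray between 0.8 and 3.5 N and contact force between tin_a and the fingers below 0.05 N and linear speed of tin_a below 0.02 m/s) or (height (world z) of tin_a_center above 0.129 m and horizontal distance between tin_a_center and cutting_mat below 0.4 m and world x of tin_a_center below 0.85 m and angle between tin_a_center's own z axis and vertical below 0.25 rad and linear speed of tin_a below 0.03 m/s and contact force between tin_a and the fingers above 1 N and contact force between tin_a and tin_b below 0.05 N and contact force between tin_a and tin_c below 0.05 N and contact force between tin_a and tray below 0.05 N and contact force between tin_a and brush_mug below 0.05 N)) and ((x of tin_b_center in the frame of tray_in between -0.125 and 0.125 m and y of tin_b_center in the frame of tray_in between -0.04 and 0.04 m and z of tin_b_center in the frame of tray_in between 0.031 and 0.041 m and angle between tin_b_center's own z axis and vertical below 0.1 rad and contact force between tin_b and tray between 0.8 and 3.5 N and contact force between tin_b and the fingers below 0.05 N and linear speed of tin_b below 0.02 m/s) or (height (world z) of tin_b_center above 0.129 m and horizontal distance between tin_b_center and cutting_mat below 0.4 m and world x of tin_b_center below 0.85 m and angle between tin_b_center's own z axis and vertical below 0.25 rad and linear speed of tin_b below 0.03 m/s and contact force between tin_b and the fingers above 1 N and contact force between tin_b and tin_a below 0.05 N and contact force between tin_b and tin_c below 0.05 N and contact force between tin_b and tray below 0.05 N and contact force between tin_b and brush_mug below 0.05 N)) and ((x of tin_c_center in the frame of tray_in between -0.125 and 0.125 m and y of tin_c_center in the frame of tray_in between -0.04 and 0.04 m and z of tin_c_center in the frame of tray_in between 0.031 and 0.041 m and angle between tin_c_center's own z axis and vertical below 0.1 rad and contact force between tin_c and tray between 0.8 and 3.5 N and contact force between tin_c and the fingers below 0.05 N and linear speed of tin_c below 0.02 m/s) or (height (world z) of tin_c_center above 0.129 m and horizontal distance between tin_c_center and cutting_mat below 0.4 m and world x of tin_c_center below 0.85 m and angle between tin_c_center's own z axis and vertical below 0.25 rad and linear speed of tin_c below 0.03 m/s and contact force between tin_c and the fingers above 1 N and contact force between tin_c and tin_a below 0.05 N and contact force between tin_c and tin_b below 0.05 N and contact force between tin_c and tray below 0.05 N and contact force between tin_c and brush_mug below 0.05 N))); the arm keeps its last pose, push and grip.
It fails at once if a tin is tipped over (angle between any of tin_a_center, tin_b_center, tin_c_center's own z axis and vertical above 0.7 rad).
It fails at once if a tin is dropped (falls freely, out of the fingers, faster than 0.7 m/s: more than about 25 mm) ((linear speed of tin_a above 0.7 m/s and contact force between tin_a and the fingers below 0.05 N) or (linear speed of tin_b above 0.7 m/s and contact force between tin_b and the fingers below 0.05 N) or (linear speed of tin_c above 0.7 m/s and contact force between tin_c and the fingers below 0.05 N)).
It fails at once if a bystander is moved more than 30 mm from its place (distance of any of sprue, turret_ring, cement_bottle, paint_pot, brush_mug, hobby_knife, model_turret from where it was at the start of the episode above 0.03 m).
It fails at once if the cement bottle, paint pot, brush mug or model turret is tipped (angle between any of cement_bottle, paint_pot, brush_mug, model_turret's own z axis and vertical above 0.5 rad).
It also fails if it takes over 72 s, if anything falls off the work surface, if the arm or the gripper's body presses on something with over 40 N, if the wrist force passes 120 N, or if a joint passes its speed limit or range.

## Working session

There is one attempt and no reset: what is moved stays moved. The work goes in short steps, Python scripts to look and compute and a tool call to move; the robot and the scene stay as the last step left them, time stands still between calls to the robot, and variables do not carry over. Pictures are saved under pics/ and viewed, at most 10 in all, crops included, and the job is handed in when it is done.

Besides the shell and the picture viewer there is one more tool, called after "Call:" by a JSON object that holds its "op" and its "data". jog_arm: Moves the arm, as the interface text tells. Shifts and turns lie within -1 to 1; 1 stands for 0.8 m of shift or 360 degrees of turn. Its arguments: {"type":"object","properties":{"series":{"type":"array","items":{"type":"array","items":{"type":"number","minimum":-1,"maximum":1}}},"hand":{"type":"number"},"newtons":{"type":"number"}},"required":["series"]}

```bash
mkdir -p pics; ls
cat > h.py <<'E'
from cell import env
import numpy as np, cv2
from scipy.spatial.transform import Rotation as R
def ray(f,u,v):
    K=np.array(f["camera_matrix"]); p=np.linalg.inv(K)@[u,v,1]
    a=np.array(f["attitude"]); r=R.from_quat(a) if a.size==4 else R.from_matrix(a)
    return np.array(f["xyz"]), r.apply([p[0],-p[1],-p[2]])
def at(f,u,v,z):
    o,d=ray(f,u,v); return o+d*(z-o[2])/d[2]
def proj(f,P):
    a=np.array(f["attitude"]); r=R.from_quat(a) if a.size==4 else R.from_matrix(a)
    c=r.inv().apply(np.atleast_2d(P)-f["xyz"]); q=(np.array(f["camera_matrix"])@(c*[1,-1,-1]).T).T
    return q[:,:2]/q[:,2:]
E
python3 - <<'E'
from h import *
for n in("scene","side"):
    f=env.grab_frame(n); cv2.imwrite(f"pics/{n}0.png",f["image"][:,:,::-1]); print(n,{k:v for k,v in f.items() if k!="image"})
    for q in("tin_a_center","tray"):
        for d in env.outline_of(q,n): print(q,d["confidence"],d["box"])
print(env.get_state())
E
```

```text
pics
scene {'camera_matrix': array([[431.97106537,   0.        , 280.08304692],
       [  0.        , 431.97106537, 211.26676651],
       [  0.        ,   0.        ,   1.        ]]), 'xyz': array([1.04339479, 0.00736605, 0.71252027]), 'attitude': array([0.22240583, 0.21064328, 0.65928077, 0.68666872])}
tin_a_center 0.58 [307.8, 225.6, 347.2, 264.9]
tin_a_center 0.51 [206.3, 224.7, 264.4, 274.1]
tray 0.79 [102.8, 136.0, 195.9, 257.2]
side {'camera_matrix': array([[483.28579603,   0.        , 280.96319064],
       [  0.        , 483.28579603, 212.86860903],
       [  0.        ,   0.        ,   1.        ]]), 'xyz': array([ 0.22459421, -0.55624377,  0.70530744]), 'attitude': array([ 0.38783856, -0.10440352, -0.21294861,  0.89069302])}
tin_a_center 0.82 [292.4, 173.3, 321.7, 217.7]
tray 0.66 [215.3, 299.8, 419.2, 418.3]
{'time': 0.3, 'q': array([-1.50481898e-01,  2.06874790e-01,  1.54193086e+00, -1.58641321e-06,
        1.39348231e+00, -1.50461264e-01]), 'qd': array([ 0.00083319, -0.00293791, -0.00374337, -0.00035201, -0.0005159 ,
       -0.0002141 ]), 'joint_torque': array([ 5.04118652e-04, -3.70415139e+01, -2.81187522e+01,  6.97482820e-02,
        3.23987834e-02, -1.05429390e-04]), 'tool_pos': array([5.74779132e-01, 3.20784844e-05, 2.27085827e-01]), 'orientation': array([ 7.07113935e-01,  7.07099542e-01, -2.06826835e-04, -2.79436137e-04]), 'contact_force': array([-0.01560951, -0.41536381, -0.2176794 ]), 'moment': array([ 0.02834644, -0.03186773,  0.034364  ]), 'grip_force': 0.0, 'grip_width': 0.09401246481202007}
```

View pics/scene0.png

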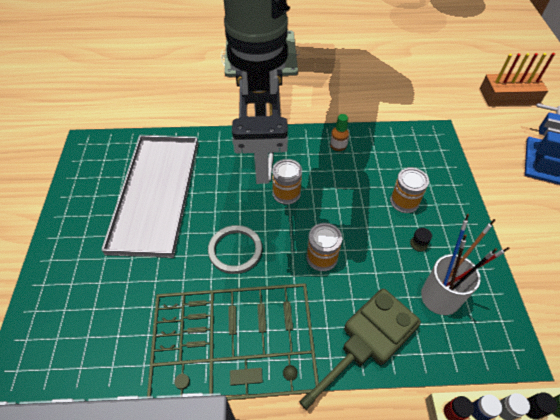

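View pics/side0.png

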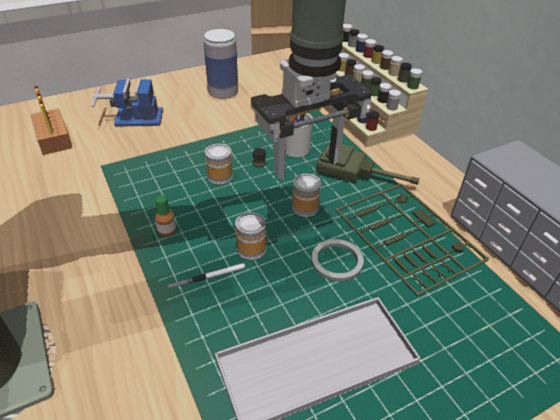

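The scene view shows the tin lids at about (288,169), (324,234) and (411,178), with the tray corners at (137,138), (198,138), (178,255) and (106,252). The side view shows the lids at (251,222), (306,183) and (219,151).

Run:
```python
from h import *
S=env.grab_frame("scene");D=env.grab_frame("side")
for a,b in(((288,169),(251,222)),((324,234),(306,183)),((411,178),(219,151))):
    print(at(S,*a,.075).round(4),at(D,*b,.075).round(4))
for p in((137,138),(198,138),(178,255),(106,252)): print("tray",at(S,*p,.021).round(4))
for p in((217,355),(383,303),(419,356),(245,424)): print("trayD",at(D,*p,.021).round(4))
print("mug",at(S,450,270,.088).round(3),at(D,296,140,0).round(3),"pot",at(S,423,234,.036),"bottle",at(S,341,120,.085),"turret",at(S,382,320,.05),"knife",at(D,172,286,0),at(D,244,267,0))
# overlay for lid check
im=[]
for f,c in((S,((240,130,440,290))),(D,(180,130,360,270))):
    im.append(cv2.resize(f["image"][c[1]:c[3],c[0]:c[2],::-1],(400,320)))
cv2.imwrite("pics/crop.png",np.hstack(im))
```

```text
[0.4852 0.0488 0.075 ] [0.489  0.0476 0.075 ]
[0.6382 0.1039 0.075 ] [0.6398 0.1034 0.075 ]
[0.5173 0.2844 0.075 ] [0.5211 0.2865 0.075 ]
tray [ 0.3331 -0.2808  0.021 ]
tray [ 0.3383 -0.1444  0.021 ]
tray [ 0.6389 -0.1604  0.021 ]
tray [ 0.6272 -0.2934  0.021 ]
trayD [ 0.336  -0.1529  0.021 ]
trayD [ 0.6325 -0.1882  0.021 ]
trayD [ 0.6219 -0.2986  0.021 ]
trayD [ 0.3305 -0.2724  0.021 ]
mug [0.724 0.3   0.088] [0.753 0.346 0.   ] pot [0.62067115 0.29396216 0.036     ] bottle [0.36158667 0.16712706 0.085     ] turret [0.78872735 0.18397135 0.05      ] knife [0.31875716 0.02887316 0.        ] [0.45607615 0.01210148 0.        ]
```

View pics/crop.png

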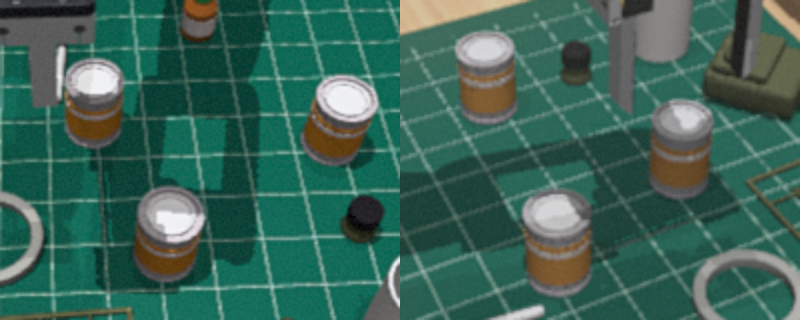

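The refined lid pixels put the tins at about (0.489,0.048), (0.642,0.104) and (0.522,0.286). The tray centre is near (0.483,-0.221), turned about -3°. I'll start with the first tin.

Call:
{"op": "jog_arm", "data": {"series": [[0.06,-0.107,0.1,0,0,0],[0.06,-0.107,0.1,0,0,0],[0.06,-0.107,0.1,0,0,0],[0.06,-0.107,0.1,0,0,0],[0.06,-0.107,0.14,0,0,0],[0.06,-0.107,0.18,0,0,0],[0.06,-0.107,0.205,0,0,0],[0.06,-0.107,0.221,0,0,0]], "hand": 1, "newtons": 25}}

```text
time: 1.07
tool_pos: [0.4874, 0.0482, 0.0482]
orientation: [0.707, 0.707, -0.001, -0.002]
contact_force: [-0.3, -0.4, 0.6]
grip_width: 0.0939
grip_force: 0.0
```

Call:
{"op": "jog_arm", "data": {"series": [[0,0,0,0,0,0],[0,0,0,0,0,0],[0,0,0,0,0,0],[0,0,0,0,0,0],[0,0,0,0,0,0],[0,0,0,0,0,0],[0,0,0,0,0,0],[0,0,0,0,0,0]], "hand": -1, "newtons": 25}}

```text
time: 1.73
tool_pos: [0.4894, 0.048, 0.0516]
orientation: [0.707, 0.707, -0.0, 0.0]
contact_force: [-2.7, -0.3, 6.3]
grip_width: 0.058
grip_force: 25.0
```

Call:
{"op": "jog_arm", "data": {"series": [[0,0,-0.02,0,0,0],[0,0,-0.05,0,0,0],[0,0,-0.08,0,0,0],[0,0,-0.1,0,0,0],[0,0,-0.1,0,0,0],[0,0,-0.1,0,0,0],[0,0,-0.1,0,0,0],[0,0,-0.1,0,0,0]]}}

```text
time: 2.4
tool_pos: [0.4879, 0.0481, 0.1289]
orientation: [0.707, 0.707, -0.001, -0.001]
contact_force: [-1.3, 0.3, -1.9]
grip_width: 0.0577
grip_force: 25.0
```

Call:
{"op": "jog_arm", "data": {"series": [[0,0,0,0,0,0],[0,0,0,0,0,0],[0,0,0,0,0,0]]}}

```text
time: 2.65
tool_pos: [0.4889, 0.048, 0.1298]
orientation: [0.707, 0.707, -0.001, -0.001]
contact_force: [0.6, -0.5, -2.2]
grip_width: 0.0579
grip_force: 25.0
```

About 2 N, so roughly 0.2 kg: a light one. It goes in the tray.

Call:
{"op": "jog_arm", "data": {"series": [[-0.04,-0.01,0,0,0,0],[-0.08,-0.02,0,0,0,0],[-0.13,-0.034,0,0,0,0],[-0.18,-0.046,0,0,0,0],[-0.23,-0.06,0,0,0,0],[-0.28,-0.073,0,0,0,0],[-0.318,-0.083,0,0,0,0],[-0.332,-0.086,0,0,0,0]]}}

```text
time: 3.32
tool_pos: [0.4197, -0.2217, 0.1309]
orientation: [0.709, 0.706, -0.001, 0.001]
contact_force: [0.1, 0.2, -1.6]
grip_width: 0.0573
grip_force: 25.0
```

Call:
{"op": "jog_arm", "data": {"series": [[0,0,0,0,0,0],[0,0,0.03,0,0,0],[0,0,0.055,0,0,0],[0,0,0.07,0,0,0],[0,0,0.08,0,0,0],[0,0,0.085,0,0,0],[0,0,0.085,0,0,0],[0,0,0.085,0,0,0]]}}

```text
time: 3.98
tool_pos: [0.4212, -0.2172, 0.0631]
orientation: [0.707, 0.707, 0.0, 0.0]
contact_force: [0.2, -0.0, -2.0]
grip_width: 0.0579
grip_force: 25.0
```

Run:
```python
from h import *
for n in("scene","side"):
    f=env.grab_frame(n); cv2.imwrite(f"pics/{n}1.png",cv2.resize(f["image"][100:300,60:260,::-1] if n=="scene" else f["image"][220:420,190:430,::-1],None,fx=2,fy=2))
print(env.get_state()["tool_pos"])
```

```text
[ 0.42153053 -0.21789583  0.06361697]
```

View pics/side1.png

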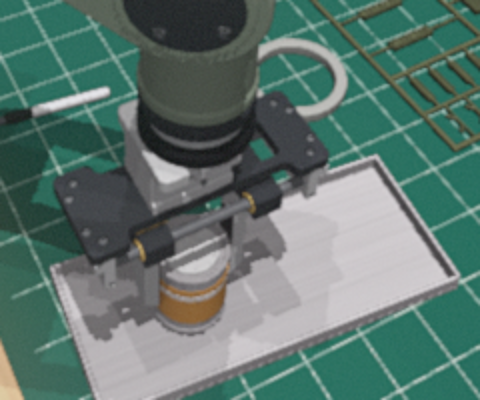

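The side crop shows the tin over the tray floor, well inside the walls (tin at about (190,290) in the crop). I'll lower it gently.

Call:
{"op": "jog_arm", "data": {"series": [[0,0,0.005,0,0,0],[0,0,0.009,0,0,0],[0,0,0.0105,0,0,0],[0,0,0.0105,0,0,0],[0,0,0.0105,0,0,0]]}}

```text
time: 4.5
tool_pos: [0.4207, -0.2177, 0.0546]
orientation: [0.707, 0.707, 0.0, 0.0]
contact_force: [-0.6, 0.7, 2.9]
grip_width: 0.0575
grip_force: 25.0
```

Call:
{"op": "jog_arm", "data": {"series": [[0,0,0,0,0,0],[0,0,0,0,0,0],[0,0,0,0,0,0],[0,0,0,0,0,0],[0,0,-0.03,0,0,0],[0,0,-0.07,0,0,0],[0,0,-0.11,0,0,0],[0,0,-0.12,0,0,0]], "hand": 1}}

```text
time: 5.17
tool_pos: [0.4234, -0.2198, 0.1553]
orientation: [0.707, 0.707, 0.001, 0.005]
contact_force: [0.8, -0.5, 0.3]
grip_width: 0.0939
grip_force: 0.0
```

Call:
{"op": "jog_arm", "data": {"series": [[0.402,0.276,0,0,0,0],[0.402,0.276,0,0,0,0],[0.402,0.276,0,0,0,0],[0.402,0.276,0,0,0,0],[0.402,0.276,0,0,0,0],[0.402,0.276,0,0,0,0],[0.402,0.276,0,0,0,0],[0.402,0.276,0,0,0,0]]}}

```text
time: 5.83
tool_pos: [0.6097, 0.0592, 0.1493]
orientation: [0.707, 0.707, -0.0, -0.0]
contact_force: [0.6, -0.9, -0.1]
grip_width: 0.094
grip_force: 0.0
```

Call:
{"op": "jog_arm", "data": {"series": [[0.03,0.02,0,0,0,0],[0.057,0.04,0,0,0,0],[0.057,0.04,0,0,0,0],[0.057,0.04,0,0,0,0]]}}

```text
time: 6.17
tool_pos: [0.6411, 0.1039, 0.1489]
orientation: [0.706, 0.708, -0.001, -0.0]
contact_force: [-0.9, -0.5, -0.4]
grip_width: 0.0937
grip_force: 0.0
```

Call:
{"op": "jog_arm", "data": {"series": [[0,0,0.03,0,0,0],[0,0,0.07,0,0,0],[0,0,0.1,0,0,0],[0,0,0.12,0,0,0],[0,0,0.123,0,0,0],[0,0,0.123,0,0,0]]}}

```text
time: 6.67
tool_pos: [0.6393, 0.1015, 0.05]
orientation: [0.708, 0.707, -0.002, -0.001]
contact_force: [-0.1, 0.2, 0.8]
grip_width: 0.0945
grip_force: 0.0
```

Call:
{"op": "jog_arm", "data": {"series": [[0,0,0,0,0,0],[0,0,0,0,0,0],[0,0,0,0,0,0],[0,0,0,0,0,0],[0,0,0,0,0,0],[0,0,0,0,0,0],[0,0,0,0,0,0],[0,0,0,0,0,0]], "hand": -1}}

```text
time: 7.33
tool_pos: [0.6423, 0.1029, 0.0528]
orientation: [0.707, 0.707, 0.001, 0.001]
contact_force: [1.1, -0.4, 2.3]
grip_width: 0.0578
grip_force: 25.0
```

Call:
{"op": "jog_arm", "data": {"series": [[0,0,-0.02,0,0,0],[0,0,-0.05,0,0,0],[0,0,-0.08,0,0,0],[0,0,-0.1,0,0,0],[0,0,-0.1,0,0,0],[0,0,-0.1,0,0,0],[0,0,-0.1,0,0,0],[0,0,-0.1,0,0,0]]}}

```text
time: 8.0
tool_pos: [0.6394, 0.1027, 0.1292]
orientation: [0.707, 0.707, -0.002, -0.002]
contact_force: [-0.6, -0.0, -2.8]
grip_width: 0.0578
grip_force: 25.0
```

Call:
{"op": "jog_arm", "data": {"series": [[0,0,0,0,0,0],[0,0,0,0,0,0],[0,0,0,0,0,0]]}}

```text
time: 8.25
tool_pos: [0.6407, 0.1028, 0.1308]
orientation: [0.707, 0.707, -0.001, -0.001]
contact_force: [0.5, -0.2, -1.6]
grip_width: 0.0576
grip_force: 25.0
```

Call:
{"op": "jog_arm", "data": {"series": [[0,0,0,0,0,0],[0,0,0,0,0,0]]}}

```text
time: 8.42
tool_pos: [0.6412, 0.1028, 0.1316]
orientation: [0.707, 0.707, -0.0, -0.0]
contact_force: [0.0, 0.5, -1.4]
grip_width: 0.058
grip_force: 25.0
```

Call:
{"op": "jog_arm", "data": {"series": [[0,0,0,0,0,0],[0,0,0,0,0,0]]}}

```text
time: 8.58
tool_pos: [0.6413, 0.1028, 0.1319]
orientation: [0.707, 0.707, 0.0, 0.0]
contact_force: [-0.6, -0.3, -0.6]
grip_width: 0.0574
grip_force: 25.0
```

Also light, about 1.4 N. It goes in the second tray spot.

Call:
{"op": "jog_arm", "data": {"series": [[-0.04,-0.011,0,0,0,0],[-0.09,-0.025,0,0,0,0],[-0.14,-0.039,0,0,0,0],[-0.19,-0.053,0,0,0,0],[-0.24,-0.067,0,0,0,0],[-0.29,-0.081,0,0,0,0],[-0.34,-0.095,0,0,0,0],[-0.38,-0.106,0,0,0,0]]}}

```text
time: 9.25
tool_pos: [0.5555, -0.2041, 0.1323]
orientation: [0.708, 0.707, -0.0, 0.001]
contact_force: [1.1, -0.8, -1.9]
grip_width: 0.0578
grip_force: 25.0
```

Call:
{"op": "jog_arm", "data": {"series": [[-0.02,-0.006,0,0,0,0],[-0.029,-0.008,0,0,0,0],[-0.029,-0.008,0.03,0,0,0],[-0.029,-0.008,0.055,0,0,0],[-0.029,-0.008,0.075,0,0,0],[-0.029,-0.008,0.084,0,0,0],[-0.029,-0.008,0.086,0,0,0],[-0.029,-0.008,0.086,0,0,0]]}}

```text
time: 9.92
tool_pos: [0.5503, -0.2237, 0.0629]
orientation: [0.707, 0.707, 0.0, -0.0]
contact_force: [0.1, -0.1, -1.4]
grip_width: 0.0576
grip_force: 25.0
```

Call:
{"op": "jog_arm", "data": {"series": [[0,0,0,0,0,0],[0,0,0,0,0,0],[0,0,0,0,0,0]]}}

```text
time: 10.17
tool_pos: [0.5511, -0.2248, 0.0644]
orientation: [0.707, 0.707, 0.0, 0.001]
contact_force: [0.7, 0.0, -1.7]
grip_width: 0.0577
grip_force: 25.0
```

Call:
{"op": "jog_arm", "data": {"series": [[0,0,0.005,0,0,0],[0,0,0.009,0,0,0],[0,0,0.0105,0,0,0],[0,0,0.0108,0,0,0],[0,0,0.0108,0,0,0]]}}

```text
time: 10.58
tool_pos: [0.5506, -0.2247, 0.0557]
orientation: [0.707, 0.707, 0.0, 0.0]
contact_force: [-1.6, 1.9, 4.1]
grip_width: 0.0576
grip_force: 25.0
```

Call:
{"op": "jog_arm", "data": {"series": [[0,0,0,0,0,0],[0,0,0,0,0,0],[0,0,0,0,0,0],[0,0,0,0,0,0],[0,0,-0.03,0,0,0],[0,0,-0.07,0,0,0],[0,0,-0.11,0,0,0],[0,0,-0.12,0,0,0]], "hand": 1}}

```text
time: 11.25
tool_pos: [0.5532, -0.2262, 0.1561]
orientation: [0.707, 0.707, 0.001, 0.005]
contact_force: [1.0, -0.1, 0.8]
grip_width: 0.0939
grip_force: 0.0
```

Call:
{"op": "jog_arm", "data": {"series": [[0.05,-0.003,0,0,0,0],[0.1,-0.006,0,0,0,0],[0.15,-0.008,0,0,0,0],[0.2,-0.011,0,0,0,0],[0.25,-0.014,0,0,0,0],[0.3,-0.016,0,0,0,0],[0.35,-0.019,0,0,0,0],[0.4,-0.022,0,0,0,0]]}}

```text
time: 11.92
tool_pos: [0.5316, 0.0974, 0.1497]
orientation: [0.707, 0.707, -0.0, -0.0]
contact_force: [0.7, -0.1, 0.4]
grip_width: 0.0938
grip_force: 0.0
```

Call:
{"op": "jog_arm", "data": {"series": [[0.05,-0.003,0,0,0,0],[0.1,-0.006,0,0,0,0],[0.15,-0.008,0,0,0,0],[0.2,-0.011,0,0,0,0],[0.238,-0.013,0,0,0,0],[0.238,-0.013,0,0,0,0],[0.238,-0.013,0,0,0,0],[0.238,-0.013,0,0,0,0]]}}

```text
time: 12.58
tool_pos: [0.5216, 0.2853, 0.1495]
orientation: [0.707, 0.707, -0.001, -0.0]
contact_force: [-0.9, -0.4, 0.1]
grip_width: 0.0939
grip_force: 0.0
```

Run:
```python
from h import *
f=env.grab_frame("scene"); cv2.imwrite("pics/scene2.png",f["image"][:,:,::-1])
print(env.get_state()["tool_pos"])
```

```text
[0.5218807  0.28476533 0.14969859]
```

View pics/scene2.png

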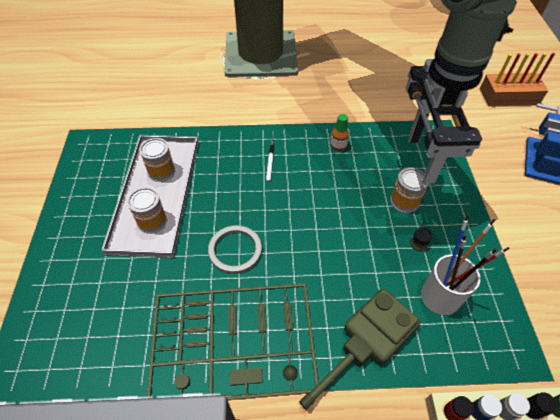

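Both light tins stand upright in the tray, at (157,160) and (147,210). The gripper is above the third tin at (408,190) and clear of the brushes.

Call:
{"op": "jog_arm", "data": {"series": [[0,0,0.03,0,0,0],[0,0,0.07,0,0,0],[0,0,0.1,0,0,0],[0,0,0.12,0,0,0],[0,0,0.123,0,0,0],[0,0,0.123,0,0,0]]}}

```text
time: 13.13
tool_pos: [0.5213, 0.284, 0.0506]
orientation: [0.708, 0.706, -0.002, -0.001]
contact_force: [-0.5, 0.6, 0.6]
grip_width: 0.0937
grip_force: 0.0
```

Call:
{"op": "jog_arm", "data": {"series": [[0,0,0,0,0,0],[0,0,0,0,0,0],[0,0,0,0,0,0],[0,0,0,0,0,0],[0,0,0,0,0,0],[0,0,0,0,0,0],[0,0,0,0,0,0],[0,0,0,0,0,0]], "hand": -1, "newtons": 30}}

```text
time: 13.8
tool_pos: [0.5197, 0.2862, 0.0525]
orientation: [0.707, 0.707, -0.002, -0.002]
contact_force: [-6.3, -0.9, 7.2]
grip_width: 0.0576
grip_force: 30.0
```

Call:
{"op": "jog_arm", "data": {"series": [[0,0,-0.02,0,0,0],[0,0,-0.05,0,0,0],[0,0,-0.09,0,0,0],[0,0,-0.13,0,0,0],[0,0,-0.17,0,0,0],[0,0,-0.2,0,0,0],[0,0,-0.2,0,0,0],[0,0,-0.2,0,0,0]]}}

```text
time: 14.47
tool_pos: [0.5224, 0.2862, 0.2124]
orientation: [0.707, 0.707, 0.001, 0.0]
contact_force: [-0.5, -0.9, -6.3]
grip_width: 0.0576
grip_force: 30.0
```

Call:
{"op": "jog_arm", "data": {"series": [[0,0,0,0,0,0],[0,0,0,0,0,0],[0,0,0,0,0,0]]}}

```text
time: 14.72
tool_pos: [0.5203, 0.2853, 0.2087]
orientation: [0.707, 0.707, -0.003, -0.001]
contact_force: [0.0, -0.2, -3.7]
grip_width: 0.0578
grip_force: 30.0
```

Call:
{"op": "jog_arm", "data": {"series": [[-0.04,0.01,0,0,0,0],[-0.08,0.02,0,0,0,0],[-0.13,0.03,0,0,0,0],[-0.18,0.04,0,0,0,0],[-0.23,0.05,0,0,0,0],[-0.26,0.055,0,0,0,0],[-0.28,0.06,0,0,0,0],[-0.28,0.06,0,0,0,0]]}}

```text
time: 15.38
tool_pos: [0.5701, 0.058, 0.2103]
orientation: [0.709, 0.705, -0.001, -0.0]
contact_force: [-0.7, 0.2, -4.5]
grip_width: 0.0574
grip_force: 30.0
```

Call:
{"op": "jog_arm", "data": {"series": [[0,0,0,0,0,0],[0,0,0,0,0,0],[0,0,0,0,0,0],[0,0,0,0,0,0],[0,0,0,0,0,0],[0,0,0,0,0,0],[0,0,0,0,0,0],[0,0,0,0,0,0]]}}

```text
time: 16.05
tool_pos: [0.5701, 0.0623, 0.2121]
orientation: [0.707, 0.707, 0.0, 0.0]
contact_force: [0.2, 0.8, -4.4]
grip_width: 0.0576
grip_force: 30.0
```

Run:
```python
from h import *
f=env.grab_frame("scene"); cv2.imwrite("pics/scene3.png",f["image"][:,:,::-1])
s=env.get_state();print(s["tool_pos"],s["contact_force"],s["grip_width"],s["qd"].round(3))
```

```text
[0.57006469 0.06219414 0.21206896] [ 0.11208224  0.27993417 -3.84137825] 0.057906053316667434 [-0.005 -0.001 -0.003 -0.002 -0.    -0.   ]
```

View pics/scene3.png

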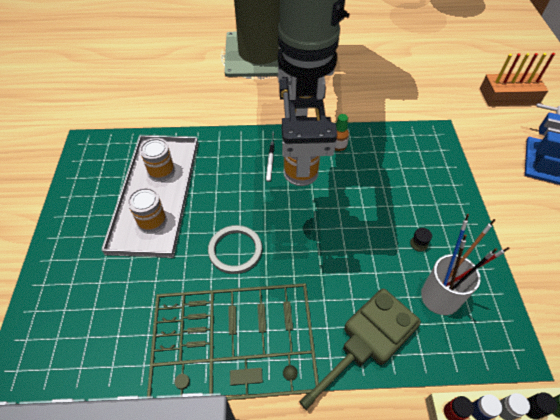

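The third tin reads about 4.3 N, so it is the full one. It is held still and level above the mat at (302,165). The other two stand in the tray, and nothing else has moved.

```bash
python3 -c "
from cell import env
print(env.hand_in())"
```

```text
the job is handed in; nothing more can be done
None
```

I handed the job in with both lighter tins (about 2 N and 1.4 N) standing upright in the tray and the full tin (about 4.3 N) held level about 16 cm above the mat; the judge's result was not shown.

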